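# Wrong spice cabinet popped open

## Task

Someone popped open the wrong spice cabinet. First push the door of the wide cabinet inward until its touch latch catches and it stays shut by itself; then push in the door of the slim cabinet and let go, so that it springs ajar, and leave it standing ajar.

Things in the scene. Friction and masses are not known exactly. Their poses are not given: they have to be found in the camera images.
- wide_door (a joint): Angle of the wide cabinet's door: 0 latched shut, grows opening towards the robot, -0.029 pressed in; starts ajar, 0.22-0.40. Fixed light wooden box 220 mm wide, 120 deep, 200 high; plain handleless door 14 thick over its whole front, hinged left seen from the front. Touch latch: a push 3 mm or more past shut, then letting go, turns ajar to latched, latched to ajar; under 1 mm changes nothing.
- wide_push (a point): Point on the wide door's outer face, 40 mm from its free (right) edge, 30 below the cabinet's top, 170 above the worktop; moves with the door. x points square into the door, y along it to the hinge, z up; the hinge line is at x +14, y +180 mm here. Firm stop 5 mm past shut; pushing takes 2-5 N over the last 30 mm, under 1 before. Nothing above 110 mm in front of the doors or on the cabinets.
- slim_door (a joint): Angle of the slim cabinet's door, counted alike (-0.052 pressed in); starts latched at 0, springs to about 0.29 when pushed and let go. The cabinet is like the wide one (depth, height, wood, hinge side, touch latch), fixed, but 130 mm wide. The cabinets stand apart side by side facing the robot, either one on the left, each turned up to 17 degrees.
- slim_push (a point): Point on the slim door's outer face, 40 mm from its free (right) edge, 30 mm below the cabinet's top, 170 mm above the worktop; moves with the door. Axes as wide_push (x square into the door, y to the hinge); the hinge line is at x = +14 mm, y = +90 mm here. Firm stop 4.7 mm past shut; pushing takes 2 to 5 N.

How it is judged:
By the outcome, as a careful person would: the job done as asked, in the order asked, and still so for the second after the job is handed in, with the robot touching nothing.
It also fails if it takes over 42 s, if anything falls off the work surface, if the arm or the gripper's body presses on something with over 40 N, if the wrist force passes 120 N, or if a joint passes its speed limit or range.

## Robot

A 6-joint arm with a two-finger parallel gripper is mounted at the origin on the work surface. World frame = base frame: x ahead of the robot, y to its left, z up, the work surface at z = 0. Lengths are in m, angles in rad, forces in N, time in s.
With the tool pointing down it reaches from about 0.375 to 0.975 m from the base axis. Payload 3.8 kg.
Tool frame: the origin (TCP) lies midway between the tips of the shut fingers; the grasp point (between the pads) lies 19 mm behind it; z points along the fingers, y is the line along which they close (so a half turn about z gives the same grasp; the last joint's range is limited). The gripper opens to 88 mm and grips with 3 to 60 N. Pads are 18 mm wide; open, the fingers measure 123 mm over their backs; the gripper's body (75 mm by 187 mm) begins 45 mm behind the grasp point.
Start: joints at [-1.147, 0.264, 1.604, -0, 1.274, -0.037], TCP at [0.3, -0.605, 0.239] pointing down, gripper open.
Joint ranges: [-2.63, 2.63], [-0.94, 2.18], [0.31, 2.57], [-1.31, 4.45], [0, 2.66], [-2.55, 2.55]. Speed limits (rad/s): [2.57, 2.57, 3.14, 3.14, 3.14, 3.14].

## Interface

Orientations are given as a rotation vector (axis times angle).
In Python, from cell import manip, inverse_kinematics, cams, order gives the robot as it stands. Calls block until the motion is done:
- manip.move_pose(position, orientation): joint-space move of the TCP to a pose.
- manip.move_linear(position, rate=0.15, rot=None): straight line of the TCP; rot=None keeps the orientation; rate is the mean speed in m/s.
- manip.set_joints(angles): joint-space move.
- manip.set_gripper(opening, force=None): finger opening in m; force is the grip in N (None keeps the last); returns when the fingers have stopped.
- manip.dwell(seconds).
- inverse_kinematics(position, orientation): joint angles nearest the present ones, or None.
- manip.state(): the state.
- cams.capture(name): name is "scene" or "top" or "wrist"; returns a dict with "image" (400x640x3 uint8, blue, green, red), "z_map" (400x640 float32, m along the optical axis (not along the pixel's ray), 0 where there is no reading), "intrinsics" (3x3 intrinsics, pixels), "position" and "orientation" of the camera in the world; the wrist camera has in their place "T_tool_cam" (4x4, takes a point from camera to tool coordinates, whose origin is the TCP and whose axes are the flange's). Camera axes: x right, y down, z forward; pixel columns grow to the right and rows downward; lengths in m; the calibration is good to about 2 mm. A picture is of the moment at which its call begins: read the wrist's pose just before it.
A pose or a line that the arm cannot do raises manip.IKError and nothing moves.
- order.close_job(): hands the job in; it is judged then, once.
The state is a dict: "clock": time; "joint_pos": joint angles; "joint_velocities": joint speeds; "tau": joint torques, N m; "tool_pos": TCP position; "tcp_rot": TCP orientation; "contact_force": force on the tool from outside, world axes, zero at the start; "moment": the same for the moment, N m; "gripper_width": finger opening in m; "grasp_force": force on a finger pad.
Only numpy, scipy, OpenCV 4.12 (cv2) and the standard library are available. Lean on these libraries where they do the work, as an engineer would, in place of code of your own. Each camera call takes 0.05 s, during which the arm holds its last target. There are 200 camera calls.

## Working session

There is one attempt and no reset: what is moved stays moved. The work goes in short steps, each a Python script; the robot and the scene stay as the last script left them, time stands still between calls to the robot, and variables do not carry over. Pictures are saved under pics/ and viewed, at most 10 in all, crops included, and the job is handed in when it is done.

```bash
mkdir -p pics; ls
python3 - <<'E'
from cell import cams,manip
import cv2,numpy as np
for n in ("scene","top"):
    c=cams.capture(n); cv2.imwrite(f"pics/{n}0.png",c["image"]); np.savez(f"{n}0.npz",**c)
    print(n,c["position"],c["orientation"],c["intrinsics"].tolist(),(c["z_map"]>0).mean())
print(manip.state())
E
```

```text
pics
scene [0.82569258 0.16965258 0.77924352] [-1.39512229 -2.54321089  0.54866788] [[398.682224370808, 0.0, 312.6078278975494], [0.0, 398.682224370808, 199.3952001676884], [0.0, 0.0, 1.0]] 0.99603125
top [ 0.52038143 -0.00444025  0.88701089] [-2.16800883  2.17720295 -0.04997843] [[366.69552687405275, 0.0, 319.9371444620759], [0.0, 366.69552687405275, 201.06814870516152], [0.0, 0.0, 1.0]] 0.9958203125
{'clock': 0.1, 'joint_pos': array([-1.14689109e+00,  2.64673401e-01,  1.60521417e+00,  1.22540749e-05,
        1.27368308e+00, -3.68995814e-02]), 'joint_velocities': array([ 0.00129641, -0.00218561, -0.00372729, -0.00103556,  0.00058146,
        0.00105487]), 'tau': array([ 4.03543236e-04, -5.03617537e+01, -3.58071721e+01,  7.31275021e-02,
        2.33348517e-02, -7.40381597e-05]), 'tool_pos': array([ 0.29989614, -0.60402194,  0.23752803]), 'tcp_rot': array([-3.05668399e+00, -7.16994057e-01,  5.79060823e-04]), 'contact_force': array([ 0.00218351, -0.53892916, -1.11400499]), 'moment': array([-0.01006452, -0.02897699,  0.0050686 ]), 'grasp_force': 0.0, 'gripper_width': 0.08833652403961956}
```

View pics/scene0.png

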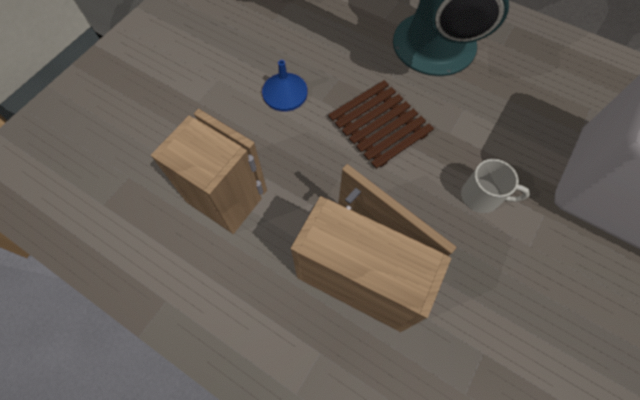

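View pics/top0.png

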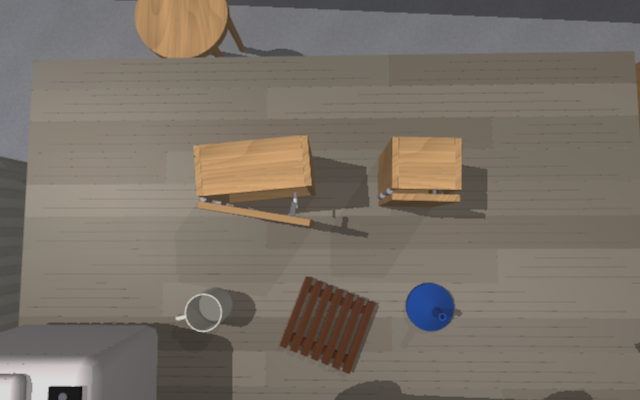

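The top view shows the wide cabinet on the left (top about (194,137)–(312,200)) with its door ajar, its edge running from (198,205) to (311,223). The slim cabinet is on the right (393,138)–(461,190), with its closed door strip at row ~197. The scene view shows the same layout. Next I'll measure the top edges from depth and cross-check them in both views.

```bash
cat > h.py <<'E'
import numpy as np,cv2
from scipy.spatial.transform import Rotation as R
def cloud(c):
    K=c["intrinsics"];z=c["z_map"];v,u=np.mgrid[:400,:640]
    p=np.dstack([(u-K[0,2])/K[0,0]*z,(v-K[1,2])/K[1,1]*z,z])
    return p@R.from_rotvec(c["orientation"]).as_matrix().T+c["position"]
def comps(c,lo=.19,hi=.215):
    P=cloud(c);m=((P[...,2]>lo)&(P[...,2]<hi)&(P[...,0]>.45)&(abs(P[...,1])<.6)).astype(np.uint8)
    n,l,s,_=cv2.connectedComponentsWithStats(m,connectivity=4)
    for i in range(1,n):
        if s[i,4]<60: continue
        q=P[l==i];r=cv2.minAreaRect(q[:,:2].astype(np.float32))
        print(s[i],"z",np.median(q[:,2]).round(4),"c",np.round(r[0],4),"size",np.round(r[1],4),"ang",round(r[2],2))
        print(np.round(cv2.boxPoints(r),4).tolist())
E
python3 - <<'E'
from h import *
for n in("top","scene"):
    c=dict(np.load(n+"0.npz"));print(n);comps(c)
    P=cloud(c);print("table z",np.median(P[...,2][(abs(P[...,2])<.02)]))
E
```

```text
top
[ 193  135  119   62 5923] z 0.1999 c [0.6382 0.144 ] size [0.0987 0.2207] ang 4.95
[[0.5795000195503235, 0.24969999492168427], [0.5985999703407288, 0.02979999966919422], [0.6969000101089478, 0.03830000013113022], [0.6777999997138977, 0.2581999897956848]]
[ 390  137   71   54 3641] z 0.2 c [ 0.6404 -0.1859] size [0.1298 0.0985] ang 88.44
[[0.5893999934196472, -0.24950000643730164], [0.6879000067710876, -0.25220000743865967], [0.6913999915122986, -0.12240000069141388], [0.5929999947547913, -0.11969999969005585]]
[391 193  69  10 516] z 0.196 c [ 0.576  -0.1845] size [0.1273 0.0142] ang 88.05
[[0.5667999982833862, -0.24789999425411224], [0.5809999704360962, -0.2484000027179718], [0.5853000283241272, -0.12120000272989273], [0.5710999965667725, -0.12070000171661377]]
[197 202 113  25 835] z 0.1959 c [0.5469 0.1405] size [0.2168 0.014 ] ang 80.58
[[0.5223000049591064, 0.03480000048875809], [0.5360000133514404, 0.032499998807907104], [0.5715000033378601, 0.24629999697208405], [0.5577999949455261, 0.24860000610351562]]
table z 0.00030436215439155756
scene
[194 109  60  40 534] z 0.1949 
[... 336 characters left out ...]
-0.24959999322891235], [0.6904000043869019, -0.25200000405311584], [0.6934999823570251, -0.12030000239610672], [0.5942000150680542, -0.11789999902248383]]
[ 342  164  114   90 1233] z 0.1949 c [0.5493 0.1419] size [0.2175 0.015 ] ang 80.65
[[0.5242999792098999, 0.03579999879002571], [0.5390999913215637, 0.033399999141693115], [0.574400007724762, 0.24799999594688416], [0.5595999956130981, 0.25040000677108765]]
[ 291  197  160  122 9499] z 0.1992 c [0.6399 0.1445] size [0.0993 0.2203] ang 4.9
[[0.5809999704360962, 0.2500999867916107], [0.5997999906539917, 0.030500000342726707], [0.6988000273704529, 0.039000000804662704], [0.6798999905586243, 0.25859999656677246]]
table z -0.0006033056211558474
```

Both views agree to about 2 mm: wide cabinet yaw +4.9° with its door ajar at 0.25 rad, slim cabinet yaw −1.5° and shut. I'll push with shut fingers pointing down, feeling for contact.

```bash
cat >> h.py <<'E'
def frame(deg):
    t=np.radians(deg); return np.array([np.cos(t),np.sin(t),0]),np.array([-np.sin(t),np.cos(t),0])
def rots(deg):
    for d in(deg,deg+180):
        t=np.radians(d)/2; yield np.pi*np.array([np.cos(t),np.sin(t),0])
def push(manip,p,ux,start,coarse_end,limit,fmax=12,step=.0015):
    """from offset start along ux at shut-face point p: coarse line to coarse_end, then small steps until fmax"""
    F0=manip.state()["contact_force"]; log=[]
    manip.move_linear(p+coarse_end*ux,rate=.06)
    s=coarse_end
    while s<limit:
        s+=step; manip.move_linear(p+s*ux,rate=.02); st=manip.state()
        f=-(st["contact_force"]-F0)@ux; a=(st["tool_pos"]-p)@ux
        log.append((round(a*1e3,1),round(f,1)))
        if f>fmax: break
    print(log,st["clock"]); return s
E
python3 - <<'E'
from h import *
from cell import *
ux,uy=frame(4.93);p=np.array([.5744,.0682,.17])
manip.set_gripper(0.0)
s=manip.state();t=s["tool_pos"].copy();t[2]=.34;manip.move_linear(t,rate=.25)
pre=p-.10*ux;hi=pre+[0,0,.15]
c=[(inverse_kinematics(hi,r),r) for r in rots(4.93)];c=[x for x in c if x[0] is not None]
q,r=min(c,key=lambda x:abs(x[0][5]));print(q,r)
manip.move_pose(hi,r);manip.move_linear(pre,rate=.2);manip.dwell(.2)
st=manip.state();print(st["clock"],st["tool_pos"],st["contact_force"],st["gripper_width"])
cv2.imwrite("pics/w1.png",cams.capture("scene")["image"])
E
```

```text
[ 7.28324949e-02 -1.56772764e-01  1.89770556e+00 -4.44089210e-16
  1.40065986e+00  1.55758409e+00] [3.13868568 0.13511706 0.        ]
5.5 [0.47594453 0.05969535 0.17161224] [-0.93498973 -0.04181739 -0.33211878] 0.0006814431023091877
```

View pics/w1.png

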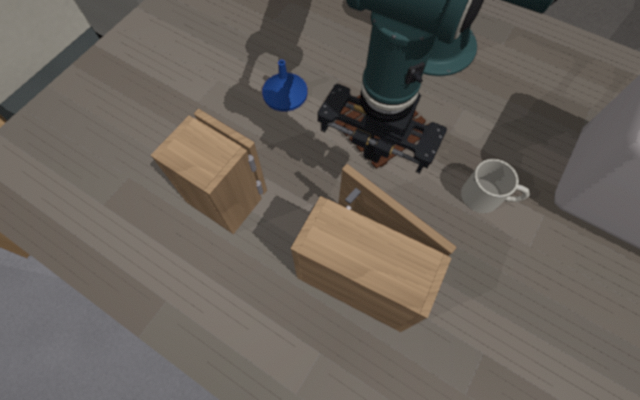

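The scene view shows the gripper at (385,130), ahead of the ajar wide door (345,170)–(450,248), and clear of everything. Now I'll push it shut.

Run:
```python
from h import *
from cell import *
ux,uy=frame(4.93);p=np.array([.5744,.0682,.17])
push(manip,p,ux,-.1,-.022,.008,fmax=14)
manip.move_linear(p-.10*ux,rate=.1);manip.dwell(.3)
st=manip.state();print(st["clock"],st["contact_force"])
c=cams.capture("top");comps(c);cv2.imwrite("pics/w2.png",c["image"])
```

```text
[(np.float64(-20.6), np.float64(1.3)), (np.float64(-18.8), np.float64(0.2)), (np.float64(-17.3), np.float64(1.0)), (np.float64(-15.8), np.float64(0.9)), (np.float64(-14.3), np.float64(1.8)), (np.float64(-12.8), np.float64(1.1)), (np.float64(-11.2), np.float64(0.6)), (np.float64(-9.8), np.float64(-0.2)), (np.float64(-8.5), np.float64(2.2)), (np.float64(-6.9), np.float64(0.8)), (np.float64(-5.4), np.float64(1.1)), (np.float64(-5.2), np.float64(4.9)), (np.float64(-5.2), np.float64(9.8)), (np.float64(-5.1), np.float64(14.7))] 10.5
11.9417 [-0.89731078  0.30441163  0.00800005]
[ 193  135  119   62 5924] z 0.1999 c [0.6384 0.1437] size [0.099  0.2201] ang 4.98
[[0.5795000195503235, 0.24899999797344208], [0.5985999703407288, 0.02969999983906746], [0.6972000002861023, 0.03830000013113022], [0.6780999898910522, 0.25760000944137573]]
[ 390  137   71   54 3645] z 0.2 c [ 0.6404 -0.1857] size [0.1297 0.0983] ang 88.53
[[0.5895000100135803, -0.2493000030517578], [0.6877999901771545, -0.251800000667572], [0.6912000179290771, -0.12210000306367874], [0.5928999781608582, -0.11959999799728394]]
[198 191 114  17 850] z 0.1958 c [0.5741 0.1381] size [0.0143 0.2176] ang 4.8
[[0.5577999949455261, 0.2460000067949295], [0.5760999917984009, 0.029100000858306885], [0.5903000235557556, 0.030300000682473183], [0.5720999836921692, 0.24719999730587006]]
[391 193  69  10 514] z 0.1959 c [ 0.5762 -0.1843] size [0.1278 0.0142] ang 88.08
[[0.5669999718666077, -0.24789999425411224], [0.5810999870300293, -0.2484000027179718], [0.5853999853134155, -0.12070000171661377], [0.5712000131607056, -0.12020000070333481]]
```

The wide door is now parallel to its cabinet (4.8° against 5.0°), so it latched. Next is the slim door.

Run:
```python
from h import *
from cell import *
a=-1.5;ux,uy=frame(a);p=np.array([.5697,-.209,.17])
pre=p-.10*ux;hi=pre+[0,0,.10]
s=manip.state();t=s["tool_pos"].copy();t[2]=.27;manip.move_linear(t,rate=.2)
r=next(rots(a)); manip.move_linear(hi,rate=.2,rot=r)
manip.move_linear(pre,rate=.2);manip.dwell(.2)
push(manip,p,ux,-.1,-.016,.008,fmax=14)
manip.move_linear(p-.14*ux,rate=.15);manip.dwell(.3)
t=p-.14*ux;t[2]=.33;manip.move_linear(t,rate=.2);manip.dwell(.3)
st=manip.state();print(st["clock"],st["contact_force"])
c=cams.capture("scene");comps(c);cv2.imwrite("pics/s2.png",c["image"])
comps(cams.capture("top"))
```

```text
[(np.float64(-14.5), np.float64(-0.1)), (np.float64(-12.9), np.float64(0.1)), (np.float64(-11.4), np.float64(-1.2)), (np.float64(-10.1), np.float64(1.0)), (np.float64(-8.8), np.float64(2.5)), (np.float64(-7.2), np.float64(2.1)), (np.float64(-5.7), np.float64(3.1)), (np.float64(-5.6), np.float64(8.5)), (np.float64(-5.5), np.float64(13.4)), (np.float64(-5.4), np.float64(16.8))] 19.025
21.65 [-0.18633102  0.51279718 -1.40298308]
[209  98  47  51 510] z 0.1948 c [ 0.5612 -0.1783] size [0.1285 0.015 ] ang 72.19
[[0.5343999862670898, -0.23720000684261322], [0.5486999750137329, -0.24169999361038208], [0.5879999995231628, -0.11940000206232071], [0.5737000107765198, -0.11479999870061874]]
[ 151  116   97   80 4059] z 0.199 c [ 0.6424 -0.1852] size [0.1322 0.099 ] ang 88.57
[[0.5913000106811523, -0.2500999867916107], [0.6901999711990356, -0.2524999976158142], [0.6934999823570251, -0.12039999663829803], [0.5946000218391418, -0.11789999902248383]]
[ 324  187  130   67 1259] z 0.195 c [0.5763 0.1391] size [0.0154 0.2179] ang 4.8
[[0.559499979019165, 0.24699999392032623], [0.5777999758720398, 0.02
[... 688 characters left out ...]
988] ang 88.47
[[0.5893999934196472, -0.2492000013589859], [0.6881999969482422, -0.251800000667572], [0.6916999816894531, -0.12229999899864197], [0.5928999781608582, -0.11959999799728394]]
[198 191 114  18 853] z 0.1957 c [0.5741 0.1381] size [0.0142 0.2175] ang 4.74
[[0.5580000281333923, 0.24580000340938568], [0.5759999752044678, 0.029100000858306885], [0.5900999903678894, 0.030300000682473183], [0.5720999836921692, 0.24699999392032623]]
[389 194  68  27 528] z 0.1959 c [ 0.5587 -0.1797] size [0.1282 0.0142] ang 72.42
[[0.5325000286102295, -0.2386000007390976], [0.5461000204086304, -0.24289999902248383], [0.5848000049591064, -0.12070000171661377], [0.5713000297546387, -0.11640000343322754]]
```

View pics/s2.png

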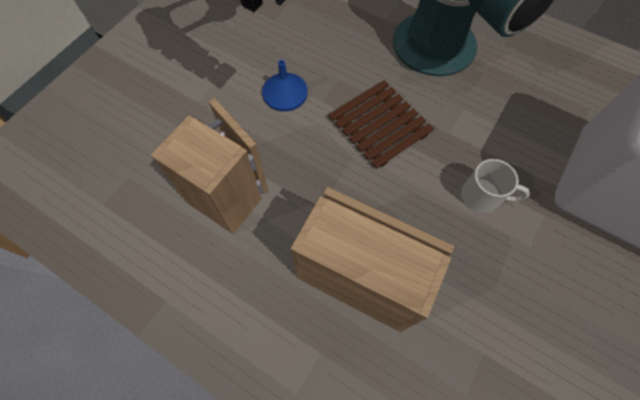

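The wide door is shut along (330,195)–(450,248). The slim door stands ajar, about 0.28 rad, from (213,103) to (262,190). The arm is clear of both.

```bash
python3 -c "
from cell import order;print(order.close_job())"
```

```text
the job is handed in; nothing more can be done
None
```

The wide cabinet's door was pushed in first and latched shut, then the slim cabinet's door sprang ajar to about 0.28 rad; the job was handed in at about 22 s with the arm touching nothing.

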